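Put the polish bottles away in the bench crate

ROBOT

A 7-joint arm with a two-finger parallel gripper is mounted at the origin on the work surface. World frame = base frame: x ahead of the robot, y to its left, z up, the work surface at z = 0. Lengths are in m, angles in rad, forces in N, time in s.
With the tool pointing down it reaches from about 0.35 to 0.9 m from the base axis. Payload 19.9 kg.
Tool frame: the origin (TCP) lies on the centre line of the jaws, within the pads' length; the fingertips stand 19 mm ahead of it and the grasp point (between the pads) is the TCP (r.nose_length is the distance from the TCP to the fingertips, in m); z points along the fingers, x is the direction in which the jaws open and shut, and the axes are right-handed (so a half turn about z gives the same grasp; the last joint's range is limited). The gripper opens to 85 mm and grips with 20 to 120 N. Pads are 22 mm wide; open, the fingers measure 114 mm over their backs; the gripper's body (76 mm by 85 mm) begins 54 mm behind the grasp point. The pads swing forward as they close: fully open they stand 13 mm farther back than shut.
Start: joints at [-1.153, 0.417, -0.01, 1.614, 0.005, 1.111, -0.053], TCP at [0.277, 0.56, 0.25] pointing down, gripper open.
Joint ranges: [-2.81, 2.81], [-0.39, 2.02], [-1.27, 1.25], [0.06, 2.57], [-1.19, 4.33], [0.19, 2], [-2.82, 2.82]. Speed limits (rad/s): [1.89, 1.89, 2.39, 2.39, 3.01, 3.01, 3.01].

INTERFACE

Orientations are given as a unit quaternion [w, x, y, z].
In Python, from plant import r gives the robot as it stands.
- The arm moves only by the tool move_arm, never from a script. Its argument "deltas" is a list that holds one entry, the list of rows, each a list of 7 numbers: the finger opening in cm, from 0 to 8.54, then the shift along the tool's x, y, z in cm, then the turn, a rotation vector about the tool's x, y, z in rad. In form: [[[jaw, tx, ty, tz, ax, ay, az], ...]]. A call has 1 to 8 rows; each row is the pose to reach, as a shift and turn from the pose commanded when the call began, along the tool's axes at that moment; what a row does not reach only later rows make up. A row lasts 1/8 s, in which the tool goes at most 62.5 mm and 10.7 degrees, less where a joint would pass 70% of its speed; a pose out of reach is approached as far as the arm can. A call with a gripper value outside its range is refused whole. The fingers move at their own pace and stop on an object; "squeeze" is the grip in N (left out, the last holds). Time passes only in rows, so rows that repeat a pose let the fingers close. It gives the time, the measured TCP pose, the force and the opening at its end, in the units of the state.
- r.sense(): the state, without advancing time (a new reading comes with each control period).
- r.get_image(name): name is "side" or "top"; returns (picture, depth): 420x560x3 uint8, blue, green, red; 420x560 float32, m along the optical axis (not along the pixel's ray), 0 where there is no reading.
- r.camera_params(name): a dict with "fx", "fy", "cx", "cy" (pixels), "xyz" and "rotation" of the camera in the world. Camera axes: x right, y down, z forward; pixel columns grow to the right and rows downward; lengths in m; the calibration is good to about 2 mm. A picture is of the moment at which its call begins. camera_params takes no time and is no camera call.
- r.sign_off(): hands the job in, once; it reports no verdict.
Trained networks look in the newest picture that a camera, given by its name, has taken for a name from the list of things; names that differ only in an ending like _2 or _b are one class to them, and where a whole thing is asked for, a point or a joint stands for the part that bears it (a point fixed in the world has none). Each returns a list of dicts, best first, with "p" (0 to 1); they miss things now and then, are a little off and sometimes report something else, mostly with a low value. They report only what shows in the picture. A call takes as long as a camera call. They do not tell look-alikes from the thing itself.
- r.look_for(camera, thing): "extent" ([left, top, width, height] in pixels, round what is visible of it).
- r.place_of(camera, thing): "xy" ([column, row] in pixels: a listed point, or the origin of a listed thing).
The state is a dict: "time": time; "qpos": joint angles; "joint_vel": joint speeds; "joint_efforts": joint torques, N m; "tcp_pos": TCP position; "tool_rot": TCP orientation; "force": force on the tool from outside, world axes, zero at the start; "wrist_torque": the same for the moment, N m; "opening": opening from 0.0 (shut) to 1.0 (fully open).
Only numpy, scipy, OpenCV 4.12 (cv2) and the standard library are available. Lean on these libraries where they do the work, as an engineer would, in place of code of your own. Each camera call takes 0.05 s, during which the arm holds its last target.

TASK

Put the two capped glass bottles standing on the bench away in the divided crate: each upright on the cork pad of an empty cell, one bottle per cell. They hold liquid, so keep them upright, set them down gently rather than dropping them, and leave the tins in the crate and the other things on the bench where they are.

Things in the scene. Friction and masses are not known exactly. Their poses are not given: they have to be found in the camera images.
- tall_bottle: taller of the two capped bottles: round amber glass with a paper label, body 62 mm in diameter up to 84 mm, shoulder narrowing to the cap at 105 mm; straight black ribbed cap 40 mm in diameter from 105 to 147 mm (the top). About 0.26 kg, stands on the bench. Origin: centre of its underside, z up
- short_bottle: shorter of the two capped bottles: round amber glass with a paper label, body 68 mm in diameter up to 66 mm, shoulder narrowing to the cap at 82 mm; straight black ribbed cap 46 mm in diameter from 82 to 124 mm (the top). About 0.25 kg, stands on the bench. Origin: centre of its underside, z up
- crate: open plywood crate fixed to the bench, 188 mm (its x) by 270 mm (its y), walls 70 mm high and 6 mm thick, floor 6 mm thick; 6 mm dividers as high as the walls make 2 (x) by 3 (y) square cells, 82 mm inside, centres at x = -44, +44 mm and y = -88, 0, +88 mm. Origin: centre of its underside; its yaw is that of the crate
- pad1: round cork pad, 72 mm in diameter, 3 mm thick, fixed on the floor in the centre of an empty cell of the crate (which cell varies; three cells have pads, and these are the empty ones). Origin: centre of its underside, on the crate floor (6 mm above the bench)
- pad2: round cork pad, 72 mm in diameter, 3 mm thick, fixed on the floor in the centre of an empty cell of the crate (which cell varies; three cells have pads, and these are the empty ones). Origin: centre of its underside, on the crate floor (6 mm above the bench)
- pad3: round cork pad, 72 mm in diameter, 3 mm thick, fixed on the floor in the centre of an empty cell of the crate (which cell varies; three cells have pads, and these are the empty ones). Origin: centre of its underside, on the crate floor (6 mm above the bench)
- tin1: loose round metal tin, 62 mm in diameter, 50 mm high, standing in another cell of the crate; stays there. Origin: centre of its underside
- tin2: loose round metal tin, 62 mm in diameter, 56 mm high, standing in another cell of the crate; stays there. Origin: centre of its underside
- tin3: loose round metal tin, 62 mm in diameter, 44 mm high, standing in another cell of the crate; stays there. Origin: centre of its underside
- jar: bystander: wide low amber glass jar with a steel lid, 76 mm in diameter, 73 mm high, standing on the bench near the bottles. Origin: centre of its underside
- cup: bystander: open white ceramic cup, 76 mm in diameter, 75 mm high, standing on the bench near the bottles. Origin: centre of its underside
- hammer: bystander: hammer 240 mm long lying on the far part of the bench. Origin: on the bench under its middle, x along the handle towards the head
- mandrel: bystander: tapered steel ring mandrel 272 mm long, lying on the far part of the bench. Origin: on the bench under its middle, x towards the thin end
- plaster: bystander: white plaster block 100 x 70 x 45 mm lying on the left of the bench. Origin: centre of its underside
Not all that is in view belongs to the job. Leave any blue, pink or purple look-alike of the tin2 alone.

How it is judged:
At the end, for the whole second after the job is handed in: Each bottle stands upright (within 0.1 rad) and at rest on the cork pad of a cell, its centre within 20 mm of the pad's centre and its underside no more than 5 mm above the pad; the tins still stand upright in their cells. Either bottle may take any of the three empty cells (((horizontal distance between tall_bottle and pad1 below 0.02 m and z of tall_bottle in the frame of pad1 below 0.008 m) or (horizontal distance between tall_bottle and pad2 below 0.02 m and z of tall_bottle in the frame of pad2 below 0.008 m) or (horizontal distance between tall_bottle and pad3 below 0.02 m and z of tall_bottle in the frame of pad3 below 0.008 m)) and angle between each of tall_bottle, short_bottle, tin1, tin2, tin3's own z axis and vertical below 0.1 rad and linear speed of each of tall_bottle, short_bottle below 0.02 m/s and ((horizontal distance between short_bottle and pad1 below 0.02 m and z of short_bottle in the frame of pad1 below 0.008 m) or (horizontal distance between short_bottle and pad2 below 0.02 m and z of short_bottle in the frame of pad2 below 0.008 m) or (horizontal distance between short_bottle and pad3 below 0.02 m and z of short_bottle in the frame of pad3 below 0.008 m))); the robot touches nothing.
It fails at once if a bottle is tipped more than 40 degrees (angle between any of tall_bottle, short_bottle's own z axis and vertical above 0.7 rad).
It fails at once if a bottle is dropped (falls free of the fingers by more than about 20 mm) or rammed into the crate (more than 60 N) (contact force between any of tall_bottle, short_bottle and pad1 above 60 N or contact force between any of tall_bottle, short_bottle and pad2 above 60 N or contact force between any of tall_bottle, short_bottle and pad3 above 60 N or contact force between any of tall_bottle, short_bottle and crate above 60 N or (contact force between tall_bottle and the fingers below 0.01 N and linear speed of tall_bottle above 0.6 m/s) or (contact force between short_bottle and the fingers below 0.01 N and linear speed of short_bottle above 0.6 m/s)).
It fails at once if a tin is shifted more than 25 mm, out of its cell (distance of any of tin1, tin2, tin3 from where it was at the start of the episode above 0.025 m).
It fails at once if a bystander on the bench is moved more than 25 mm (distance of any of jar, cup, hammer, mandrel, plaster from where it was at the start of the episode above 0.025 m).
It also fails if it takes over 58 s, if anything falls off the work surface, if the arm or the gripper's body presses on something with over 40 N, if the wrist force passes 120 N, or if a joint passes its speed limit or range.

## Working session

There is one attempt and no reset: what is moved stays moved. The work goes in short steps, Python scripts to look and compute and a tool call to move; the robot and the scene stay as the last step left them, time stands still between calls to the robot, and variables do not carry over. Pictures are saved under pics/ and viewed, and the job is handed in when it is done.

Besides the shell and the picture viewer there is one more tool, called in YAML: its name, and indented under it one key for each argument. move_arm: Moves the arm, as the interface text tells. Its arguments: {"type":"object","properties":{"deltas":{"type":"array"},"squeeze":{"type":"number"}},"required":["deltas"]}

```bash
mkdir -p pics; ls; python3 - <<'E'
from plant import r
import cv2,numpy as np
np.set_printoptions(precision=4,suppress=True)
s=r.sense();print(s['time'],s['tcp_pos'],s['tool_rot'],s['opening'],r.nose_length)
for c in ['side','top']:
    p,d=r.get_image(c);cv2.imwrite(f'pics/{c}0.png',p);np.save(f'{c}0.npy',d)
    print(c,r.camera_params(c))
E
```

```text
pics
0.0 [0.2766 0.5601 0.2497] [ 0.0004  0.8494  0.5278 -0.0005] 0.9987786234901233 0.019
side {'fx': 396.0087773821025, 'fy': 396.0087773821025, 'cx': 279.33404361952614, 'cy': 209.81890086712176, 'xyz': array([ 0.5146, -0.7042,  0.7083]), 'rotation': array([-0.4019,  0.9157, -0.0046,  0.0036])}
top {'fx': 408.407937995614, 'fy': 408.407937995614, 'cx': 274.1151230686903, 'cy': 209.3003615365547, 'xyz': array([0.4836, 0.0398, 1.0278]), 'rotation': array([ 0.0251, -0.7043,  0.7093, -0.0184])}
```

View pics/side0.png

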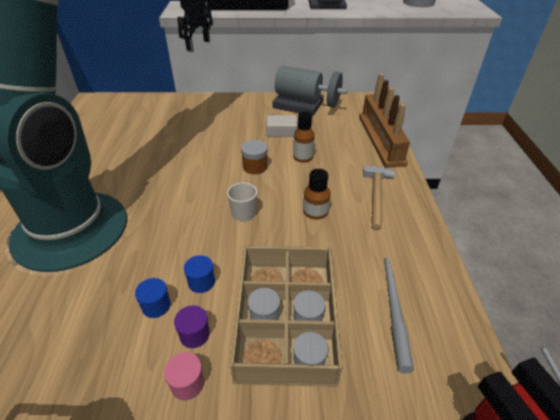

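View pics/top0.png

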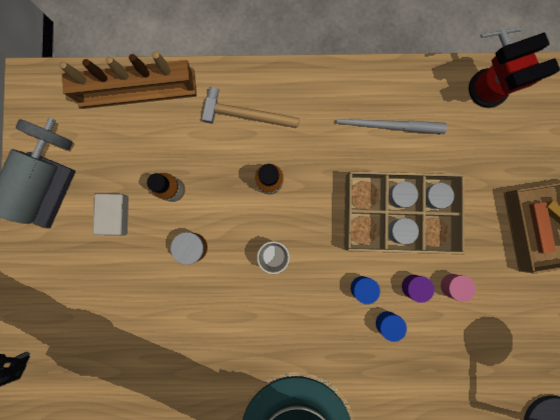

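```bash
cat > h.py <<'E'
from plant import r
import cv2,numpy as np
from scipy.spatial.transform import Rotation as R
np.set_printoptions(precision=4,suppress=True)
def rot(q): return R.from_quat([q[1],q[2],q[3],q[0]]).as_matrix()
def ray(c,u,v,z):
    "world point where pixel ray meets height z"
    k=r.camera_params(c);d=rot(k['rotation'])@np.array([(u-k['cx'])/k['fx'],(v-k['cy'])/k['fy'],1]);o=np.array(k['xyz'])
    return o+d*(z-o[2])/d[2]
def cloud(c,d):
    k=r.camera_params(c);v,u=np.mgrid[:420,:560]
    P=np.stack([(u-k['cx'])/k['fx']*d,(v-k['cy'])/k['fy']*d,d],-1)
    W=P@rot(k['rotation']).T+k['xyz'];W[d==0]=np.nan;return W
def proj(c,p):
    k=r.camera_params(c);q=rot(k['rotation']).T@(np.array(p)-k['xyz']);return np.array([q[0]/q[2]*k['fx']+k['cx'],q[1]/q[2]*k['fy']+k['cy']])
E
python3 - <<'E'
from h import *
for c in ['top','side']:
    for t in ['tall_bottle','short_bottle','crate','pad1','tin1','tin2','tin3','jar','cup']:
        a=r.place_of(c,t)[:4]
        print(c,t,[(np.round(x['xy']),round(x['p'],2),ray(c,*x['xy'],0)[:2]) for x in a])
E
```

```text
top tall_bottle [(array([174., 189.]), 0.92, array([0.6012, 0.3035]))]
top short_bottle [(array([269., 180.]), 0.69, array([0.6227, 0.0625])), (array([363., 198.]), 0.63, array([ 0.5748, -0.175 ]))]
top crate [(array([402., 214.]), 0.6, array([ 0.534 , -0.2717])), (array([275., 256.]), 0.42, array([0.4293, 0.0471]))]
top pad1 [(array([364., 195.]), 0.82, array([ 0.5814, -0.1774])), (array([363., 228.]), 0.78, array([ 0.497 , -0.1734])), (array([402., 212.]), 0.71, array([ 0.5385, -0.2718]))]
top tin1 [(array([434., 200.]), 0.85, array([ 0.5669, -0.3533])), (array([387., 324.]), 0.79, array([ 0.2613, -0.2286])), (array([416., 285.]), 0.75, array([ 0.3549, -0.3007])), (array([361., 286.]), 0.73, array([ 0.3537, -0.1651]))]
top tin2 [(array([434., 200.]), 0.85, array([ 0.5669, -0.3533])), (array([387., 324.]), 0.79, array([ 0.2613, -0.2286])), (array([416., 285.]), 0.75, array([ 0.3549, -0.3007])), (array([361., 286.]), 0.73, array([ 0.3537, -0.1651]))]
top tin3 [(array([434., 200.]), 0.85, array([ 0.5669, -0.3533])), (array([387., 324.]), 0.79, array([ 0.2613, -0.2286])), (array([416.,
[... 912 characters left out ...]
07., 318.]), 0.75, array([ 0.5784, -0.26  ]))]
side tin2 [(array([189., 382.]), 0.95, array([ 0.3585, -0.3885])), (array([308., 359.]), 0.86, array([ 0.5747, -0.347 ])), (array([192., 333.]), 0.85, array([ 0.3489, -0.292 ])), (array([307., 318.]), 0.75, array([ 0.5784, -0.26  ]))]
side tin3 [(array([189., 382.]), 0.95, array([ 0.3585, -0.3885])), (array([308., 359.]), 0.86, array([ 0.5747, -0.347 ])), (array([192., 333.]), 0.85, array([ 0.3489, -0.292 ])), (array([307., 318.]), 0.75, array([ 0.5784, -0.26  ]))]
side jar [(array([258., 166.]), 0.61, array([0.4634, 0.2587])), (array([260., 358.]), 0.34, array([ 0.4843, -0.3459]))]
side cup [(array([249., 213.]), 0.97, array([0.4459, 0.0538]))]
```

The side view shows the tall bottle near (304,140), the short one near (317,195), and the crate centred at about (286,318). The pads sit in the two far cells (267,277) and (308,277) and in the near-left cell (262,352). The next step is to refine these positions with depth.

```bash
python3 - <<'E'
from h import *
for c in ['top','side']:
    W=cloud(c,np.load(f'{c}0.npy'))
    for n,xy,h,zl in [('tall',(.6,.3),.147,.137),('short',(.622,.06),.124,.114),]:
        m=(np.hypot(W[...,0]-xy[0],W[...,1]-xy[1])<.05)&(W[...,2]>zl-.0)
        P=W[m];
        if not len(P): print(c,n,'none');continue
        (x,y),rad=cv2.minEnclosingCircle(np.float32(P[:,:2]))
        print(c,n,len(P),P.mean(0),np.nanpercentile(P[:,2],95),'circ',x,y,rad)
    m=(abs(W[...,0]-.534)<.14)&(abs(W[...,1]+.265)<.18)&(abs(W[...,2]-.07)<.005)
    P=W[m];rc=cv2.minAreaRect(np.float32(P[:,:2]));print(c,'crate',len(P),rc,np.median(P[:,2]))
    for n,p in [('bench',(.7,-.05))]:
        m=np.hypot(W[...,0]-p[0],W[...,1]-p[1])<.02;print(n,np.nanmedian(W[m][:,2]))
    for n,p in [('jar',(.459,.25)),('cup',(.43,.05))]:
        m=(np.hypot(W[...,0]-p[0],W[...,1]-p[1])<.08)&(W[...,2]>.066)&(W[...,2]<.085)
        print(n,cv2.minEnclosingCircle(np.float32(W[m][:,:2])))
E
```

```text
top tall 277 [0.5988 0.3048 0.1454] 0.14815946547789216 circ 0.5992448329925537 0.30558666586875916 0.021327177062630653
top short 340 [0.6187 0.0604 0.1227] 0.1256633595000622 circ 0.6194435358047485 0.06081065908074379 0.02402469329535961
top crate 1016 ((0.5339838862419128, -0.2617705464363098), (0.2704443633556366, 0.18810734152793884), 87.9524154663086) 0.06852025435400944
bench -0.001056081277926335
jar ((0.45348796248435974, 0.25379300117492676), 0.0381346233189106)
cup ((0.43041497468948364, 0.05169603228569031), 0.037643950432538986)
side tall 121 [0.6002 0.3015 0.1456] 0.14888399092203775 circ 0.6034886837005615 0.30319780111312866 0.023805581033229828
side short 233 [0.62   0.0569 0.1228] 0.12585438851830702 circ 0.6201804876327515 0.060573190450668335 0.025143269449472427
side crate 1506 ((0.5351974964141846, -0.26090338826179504), (0.27322152256965637, 0.1881963163614273), 87.94829559326172) 0.06918126876597247
bench 0.0001573024091665598
jar ((0.4532940089702606, 0.25410887598991394), 0.03970026224851608)
cup ((0.43218111991882324, 0.05262891575694084), 0.03897778317332268)
```

```bash
cat >> h.py <<'E'
def to(p):
    s=r.sense();d=rot(s['tool_rot']).T@(np.array(p)-s['tcp_pos'])*100
    print('t',s['time'],'tcp',np.array(s['tcp_pos']),'F',np.array(s['force']),'open',s['opening'],'q',np.array(s['qpos']));print('tilt',rot(s['tool_rot'])[:,2],'x',rot(s['tool_rot'])[:,0],'delta cm',d.round(2));
E
python3 -c "
from h import *
to([.6195,.0605,.25])"
```

```text
t 1.0 tcp [0.2768 0.5604 0.2503] F [-0.4969 -0.0077  0.4287] open 1.0029995487902763 q [-1.1535  0.4174 -0.0103  1.6136  0.0047  1.1107 -0.053 ]
tilt [ 0.     -0.0001 -1.    ] x [ 0.4429  0.8966 -0.0001] delta cm [-29.64  52.86   0.03]
```

move_arm:
  deltas:
    - [[8.5,-2.5,4.4,0,0,0,0],[8.5,-5,8.8,0,0,0,0],[8.5,-7.5,13.2,0,0,0,0],[8.5,-10,17.6,0,0,0,0],[8.5,-12.5,22,0,0,0,0],[8.5,-15,26.4,0,0,0,0],[8.5,-17.5,30.8,0,0,0,0],[8.5,-20,35.2,0,0,0,0]]
  squeeze: 45

```text
time: 2.0
tcp_pos: [0.5046, 0.2237, 0.2505]
tool_rot: [0.0, 0.849, 0.528, 0.0]
force: [0.8, 1.5, -0.3]
opening: 0.998
```

```bash
python3 -c "
from h import *
to([.6195,.0605,.25])"
```

```text
t 2.0 tcp [0.5046 0.2237 0.2505] F [ 0.8471  1.4998 -0.3025] open 0.9979505598713879 q [-0.6147  0.288   0.1707  1.803  -0.0555  1.0548  0.6887]
tilt [ 0.0004  0.0002 -1.    ] x [0.4428 0.8966 0.0004] delta cm [-9.55 17.53  0.05]
```

move_arm:
  deltas:
    - [[8.5,-2.4,4.4,0,0,0,0],[8.5,-4.8,8.8,0,0,0,0],[8.5,-7,13,0,0,0,0],[8.5,-8.8,16,0,0,0,0],[8.5,-9.6,17.6,0,0,0,0],[8.5,-9.6,17.6,0,0,0,0],[8.5,-9.6,17.6,3,0,0,0],[8.5,-9.6,17.6,5,0,0,0]]

```text
time: 3.0
tcp_pos: [0.6182, 0.063, 0.1993]
tool_rot: [-0.0, 0.849, 0.529, -0.0]
force: [0.1, -0.4, -0.6]
opening: 0.996
```

```bash
python3 -c "
from h import *
to([.6195,.0605,.104])"
```

```text
t 3.0 tcp [0.6182 0.063  0.1993] F [ 0.0936 -0.4358 -0.5778] open 0.9960416440722225 q [-0.3305  0.4694  0.2399  1.6782 -0.1281  1.01    1.0668]
tilt [-0.0008  0.0006 -1.    ] x [0.4411 0.8975 0.0002] delta cm [-0.17  0.24  9.53]
```

move_arm:
  deltas:
    - [[8.5,0,0,2.5,0,0,0],[8.5,0,0,5,0,0,0],[8.5,0,0,7,0,0,0],[8.5,0,0,8.5,0,0,0],[8.5,0,0,9.5,0,0,0],[8.5,0,0,9.5,0,0,0]]

```text
time: 3.75
tcp_pos: [0.6189, 0.0611, 0.1049]
tool_rot: [-0.0, 0.849, 0.528, -0.0]
force: [-0.1, -0.6, 0.5]
opening: 0.994
```

```bash
python3 -c "
from h import *
to([.6195,.0605,.104])
p,d=r.get_image('side');cv2.imwrite('pics/s1.png',p[80:300,180:460].repeat(2,0).repeat(2,1))"
```

```text
t 3.75 tcp [0.6189 0.0611 0.1049] F [-0.1383 -0.6422  0.5361] open 0.9936168987276952 q [-0.3092  0.5862  0.217   1.7376 -0.1611  0.8358  1.0931]
tilt [-0.0006 -0.0002 -1.    ] x [ 0.4429  0.8966 -0.0005] delta cm [-0.03  0.08  0.09]
```

View pics/s1.png

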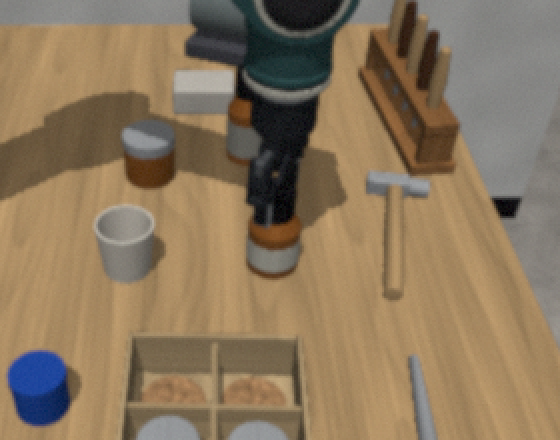

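The fingers straddle the short bottle's cap, which is around (275,215) in this crop, and the bottle is undisturbed. I'll close on it.

move_arm:
  deltas:
    - [[5.2,0,0,0,0,0,0],[4.8,0,0,0,0,0,0],[4,0,0,0,0,0,0],[3,0,0,0,0,0,0],[3,0,0,0,0,0,0],[3,0,0,0,0,0,0]]
  squeeze: 45

```text
time: 4.55
tcp_pos: [0.6194, 0.0612, 0.1059]
tool_rot: [0.0, 0.849, 0.528, 0.0]
force: [-0.9, 0.9, 5.3]
opening: 0.528
```

move_arm:
  deltas:
    - [[3,0,0,-0.5,0,0,0],[3,0,0,-1.5,0,0,0],[3,0,0,-3.5,0,0,0],[3,0,0,-6,0,0,0],[3,0,0,-8.5,0,0,0],[3,0,0,-11,0,0,0],[3,0,0,-12.5,0,0,0],[3,0,0,-13,0,0,0]]

```text
time: 5.55
tcp_pos: [0.6193, 0.0611, 0.2365]
tool_rot: [0.0, 0.849, 0.528, 0.001]
force: [-0.0, -0.3, -3.2]
opening: 0.528
```

```bash
python3 -c "
from h import *
to([.4874,-.3479,.235])
p,d=r.get_image('side');cv2.imwrite('pics/s2.png',p[20:300,180:460].repeat(2,0).repeat(2,1))"
```

```text
t 5.55 tcp [0.6193 0.0611 0.2365] F [-0.0209 -0.3106 -3.1642] open 0.5279789111208606 q [-0.3353  0.4321  0.2495  1.6433 -0.1176  1.0796  1.0597]
tilt [ 0.0013  0.0002 -1.    ] x [0.4429 0.8966 0.0008] delta cm [-42.52   6.29   0.12]
```

View pics/s2.png

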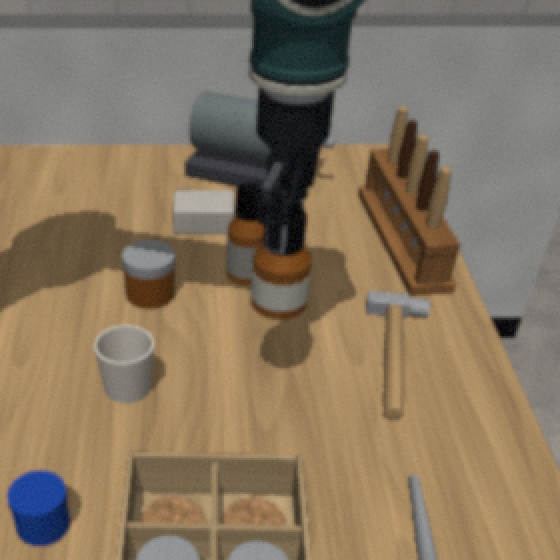

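The bottle is off the bench and upright at (280,285), with a measured load of 3.2 N. I'll carry it to the near-left cell C.

move_arm:
  deltas:
    - [[3,-1,0.2,0,0,0,0],[3,-3,0.5,0,0,0,0],[3,-6,0.9,0,0,0,0],[3,-9.5,1.4,0,0,0,0],[3,-13,1.9,0,0,0,0],[3,-16.5,2.4,0,0,0,0],[3,-20,3,0,0,0,0],[3,-23.5,3.5,0,0,0,0]]

```text
time: 6.6
tcp_pos: [0.5449, -0.1675, 0.2349]
tool_rot: [-0.0, 0.85, 0.527, -0.0]
force: [-0.0, -0.7, -3.3]
opening: 0.528
```

move_arm:
  deltas:
    - [[3,-3.5,0.5,0,0,0,0],[3,-7,1,0,0,0,0],[3,-10.5,1.5,0,0,0,0],[3,-14,2.1,0,0,0,0],[3,-16.5,2.5,0,0,0,0],[3,-18.2,2.7,0,0,0,0],[3,-19,2.8,0,0,0,0],[3,-19,2.8,0,0,0,0]]

```text
time: 7.6
tcp_pos: [0.4872, -0.3478, 0.2352]
tool_rot: [-0.0, 0.849, 0.528, -0.0]
force: [0.4, 0.6, -2.8]
opening: 0.528
```

```bash
python3 -c "
from h import *
to([.4874,-.3479,.235])
for c in ['side','top']:
  p,d=r.get_image(c);cv2.imwrite(f'pics/{c}3.png',p);np.save(c+'3.npy',d)
"
```

```text
t 7.6 tcp [ 0.4872 -0.3478  0.2352] F [ 0.4091  0.6231 -2.8459] open 0.528087891688122 q [ 0.2607  0.4055  0.3997  1.7091 -0.1766  1.0628  1.8293]
tilt [-0.0002  0.0001 -1.    ] x [0.4431 0.8965 0.    ] delta cm [0.   0.02 0.02]
```

View pics/side3.png

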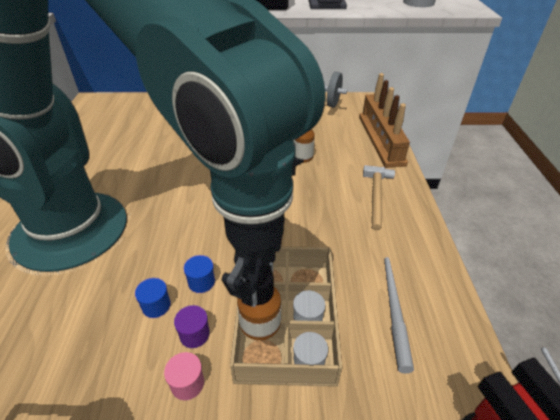

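View pics/top3.png

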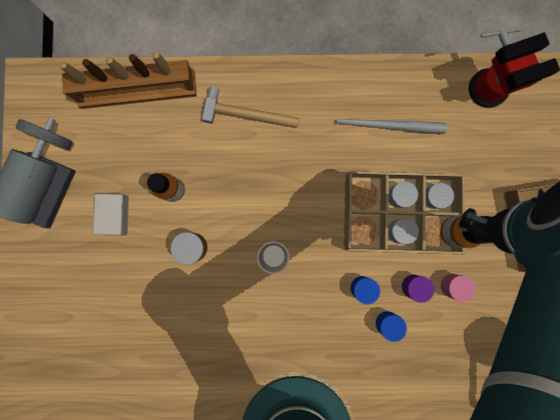

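The bottle is upright above cell C, at (260,318) in the side view. I'll check its position against depth before lowering it.

```bash
python3 -c "
from h import *
from scipy.optimize import least_squares
W=cloud('side',np.load('side3.npy'))
for lo,hi in[(.138,.165),(.165,.19)]:
  m=(np.hypot(W[...,0]-.487,W[...,1]+.348)<.06)&(W[...,2]>lo)&(W[...,2]<hi);P=W[m]
  f=least_squares(lambda c:np.hypot(P[:,0]-c[0],P[:,1]-c[1])-.034,[.487,-.348],loss='soft_l1',f_scale=.001);print(len(P),f.x,P[:,2].min())
"
```

```text
352 [ 0.4884 -0.3471] 0.1380235846333735
383 [ 0.4884 -0.3471] 0.16500057602385954
```

move_arm:
  deltas:
    - [[3,0,0,1,0,0,0],[3,0,0,3,0,0,0],[3,0,0,5,0,0,0],[3,0,0,7,0,0,0],[3,0,0,9,0,0,0],[3,0,0,10.3,0,0,0],[3,0,0,11,0,0,0],[3,0,0,11.3,0,0,0]]

```text
time: 8.7
tcp_pos: [0.4875, -0.3478, 0.1222]
tool_rot: [0.0, 0.849, 0.528, 0.0]
force: [0.6, 0.3, -1.3]
opening: 0.53
```

move_arm:
  deltas:
    - [[3,0,0,0.2,0,0,0],[3,0,0,0.4,0,0,0],[3,0,0,0.5,0,0,0],[3,0,0,0.6,0,0,0],[3,0,0,0.6,0,0,0]]

```text
time: 9.32
tcp_pos: [0.4874, -0.3478, 0.1164]
tool_rot: [0.0, 0.849, 0.528, -0.0]
force: [-0.4, 0.3, -1.7]
opening: 0.526
```

move_arm:
  deltas:
    - [[3,0,0,0.1,0,0,0],[3,0,0,0.1,0,0,0]]

```text
time: 9.57
tcp_pos: [0.4873, -0.3478, 0.1153]
tool_rot: [0.0, 0.849, 0.528, -0.0]
force: [-0.2, 0.5, -1.8]
opening: 0.532
```

move_arm:
  deltas:
    - [[3,0,0,0.1,0,0,0],[3,0,0,0.1,0,0,0]]

```text
time: 9.82
tcp_pos: [0.4877, -0.348, 0.1149]
tool_rot: [0.0, 0.849, 0.528, 0.0]
force: [-1.7, 1.4, 6.9]
opening: 0.526
```

Contact: the force rose to +6.9 N. I'll open slowly, only as far as needed, then go up.

move_arm:
  deltas:
    - [[4.8,0,0,0,0,0,0],[5.2,0,0,0,0,0,0],[6,0,0,0,0,0,0],[7,0,0,0,0,0,0],[7.5,0,0,0,0,0,0],[7.5,0,0,0,0,0,0]]

```text
time: 10.58
tcp_pos: [0.4873, -0.3478, 0.1143]
tool_rot: [0.0, 0.849, 0.528, -0.0]
force: [0.4, -0.1, -0.2]
opening: 0.883
```

move_arm:
  deltas:
    - [[7.5,0,0,-1,0,0,0],[7.5,0,0,-3,0,0,0],[7.5,0,0,-6,0,0,0],[7.5,0,0,-9,0,0,0],[7.5,0,0,-12,0,0,0],[7.5,0,0,-13.5,0,0,0],[7.5,0,0,-13.5,0,0,0]]

```text
time: 11.45
tcp_pos: [0.4876, -0.348, 0.2504]
tool_rot: [0.001, 0.849, 0.528, 0.0]
force: [-0.2, 0.6, -0.8]
opening: 0.875
```

```bash
python3 -c "
from h import *
to([.6,.3045,.25])
"
```

```text
t 11.45 tcp [ 0.4876 -0.348   0.2504] F [-0.208   0.5951 -0.8043] open 0.8753979555164731 q [ 0.2552  0.3902  0.406   1.6939 -0.1705  1.0906  1.8247]
tilt [ 0.0016 -0.0008 -1.    ] x [ 0.4428  0.8966 -0.    ] delta cm [ 63.48 -18.82   0.01]
```

move_arm:
  deltas:
    - [[8.5,4.5,-1.3,0,0,0,0],[8.5,9,-2.7,0,0,0,0],[8.5,13.5,-4,0,0,0,0],[8.5,18,-5.3,0,0,0,0],[8.5,22.5,-6.7,0,0,0,0],[8.5,27,-8,0,0,0,0],[8.5,31.5,-9.3,0,0,0,0],[8.5,36,-10.7,0,0,0,0]]

```text
time: 12.45
tcp_pos: [0.5505, 0.0239, 0.2482]
tool_rot: [-0.0, 0.849, 0.528, -0.001]
force: [0.0, -0.4, -0.6]
opening: 0.996
```

move_arm:
  deltas:
    - [[8.5,4.5,-1.3,0,0,0,0],[8.5,9,-2.7,0,0,0,0],[8.5,13.5,-4,0,0,0,0],[8.5,18,-5.3,0,0,0,0],[8.5,22.5,-6.7,0,0,0,0],[8.5,26,-7.7,0,0,0,0],[8.5,27.5,-8.1,0,0,0,0],[8.5,27.5,-8.1,0,0,0,0]]

```text
time: 13.45
tcp_pos: [0.5997, 0.3048, 0.2482]
tool_rot: [0.0, 0.849, 0.528, -0.001]
force: [0.3, -1.1, -0.4]
opening: 0.997
```

```bash
python3 -c "
from h import *
to([.6,.3045,.127])
p,d=r.get_image('side');cv2.imwrite('pics/side4.png',p);W=cloud('side',d)
from scipy.optimize import least_squares
for lo,hi,rad,c0 in[(.015,.08,.031,(.6,.3045)),(.075,.09,.034-.0,(.4884,-.3471)),(.1,.13,.023,(.4884,-.3471))]:
  m=(np.hypot(W[...,0]-c0[0],W[...,1]-c0[1])<.05)&(W[...,2]>lo)&(W[...,2]<hi);P=W[m]
  f=least_squares(lambda c:np.hypot(P[:,0]-c[0],P[:,1]-c[1])-rad,c0,loss='soft_l1',f_scale=.001);print(len(P),f.x)
m=np.hypot(W[...,0]-.488,W[...,1]+.348)<.02;print('top z',np.nanpercentile(W[m][:,2],95))
"
```

```text
t 13.45 tcp [0.5997 0.3048 0.2482] F [ 0.2798 -1.0979 -0.407 ] open 0.9972946454291113 q [-0.615   0.5086  0.1423  1.4873 -0.0754  1.1526  0.6531]
tilt [-0.0013 -0.001  -1.    ] x [ 0.4422  0.8969 -0.0014] delta cm [-0.    0.05 12.12]
386 [0.6006 0.3082]
501 [ 0.4889 -0.3395]
269 [ 0.4892 -0.3469]
top z 0.13429551214258073
```

View pics/side4.png

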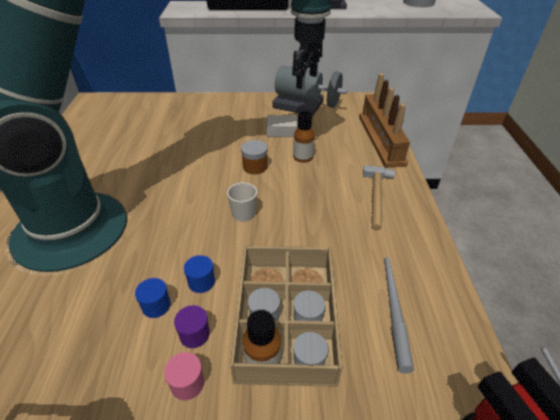

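The short bottle stands in cell C, with its cap at (262,326) in the side view and its top at 0.134 m against 0.133 expected. Now the tall one.

move_arm:
  deltas:
    - [[8.5,0,0,2,0,0,0],[8.5,0,0,4.5,0,0,0],[8.5,0,0,7,0,0,0],[8.5,0,0,9.5,0,0,0],[8.5,0,0,11.3,0,0,0],[8.5,0,0,12.2,0,0,0],[8.5,0,0,12.2,0,0,0]]

```text
time: 14.38
tcp_pos: [0.6, 0.3044, 0.127]
tool_rot: [0.0, 0.849, 0.528, -0.0]
force: [0.5, 0.3, 0.0]
opening: 0.996
```

move_arm:
  deltas:
    - [[5.5,0,0,0,0,0,0],[4.8,0,0,0,0,0,0],[4,0,0,0,0,0,0],[3,0,0,0,0,0,0],[2.5,0,0,0,0,0,0],[2.5,0,0,0,0,0,0],[2.5,0,0,0,0,0,0]]
  squeeze: 45

```text
time: 15.25
tcp_pos: [0.6004, 0.3053, 0.128]
tool_rot: [-0.0, 0.849, 0.528, 0.001]
force: [1.4, 1.8, 5.9]
opening: 0.457
```

move_arm:
  deltas:
    - [[2.5,0,0,-0.5,0,0,0],[2.5,0,0,-1.5,0,0,0],[2.5,0,0,-3.5,0,0,0],[2.5,0,0,-6,0,0,0],[2.5,0,0,-8.5,0,0,0],[2.5,0,0,-11,0,0,0],[2.5,0,0,-12.5,0,0,0],[2.5,0,0,-13,0,0,0]]

```text
time: 16.25
tcp_pos: [0.6002, 0.3048, 0.2585]
tool_rot: [0.0, 0.849, 0.528, 0.001]
force: [0.2, 0.9, -3.5]
opening: 0.457
```

```bash
python3 -c "
from h import *
to([.5816,-.1751,.257])
p,d=r.get_image('side');cv2.imwrite('pics/s5.png',p[20:300,180:460].repeat(2,0).repeat(2,1))"
```

```text
t 16.25 tcp [0.6002 0.3048 0.2585] F [ 0.2257  0.8971 -3.4524] open 0.45732495223799535 q [-0.6155  0.4996  0.1437  1.4774 -0.0746  1.1688  0.652 ]
tilt [ 0.0011  0.0005 -1.    ] x [0.4429 0.8966 0.001 ] delta cm [-43.85  19.59   0.12]
```

View pics/s5.png

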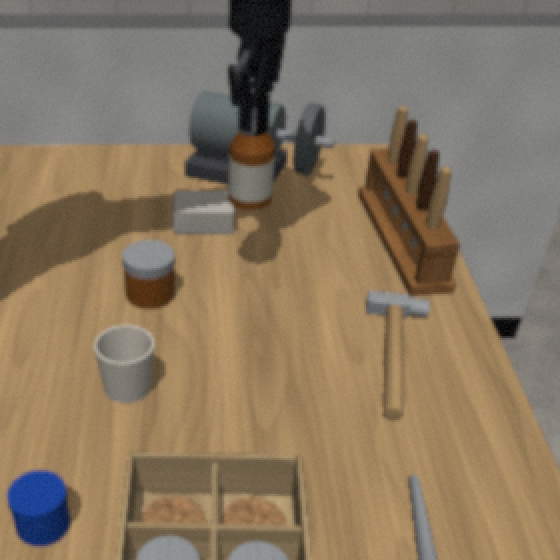

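The tall bottle is lifted and upright at (252,170). I'll carry it to cell A.

move_arm:
  deltas:
    - [[2.5,-0.9,0.4,0,0,0,0],[2.5,-2.7,1.2,0,0,0,0],[2.5,-5.4,2.4,0,0,0,0],[2.5,-8.7,3.9,0,0,0,0],[2.5,-12,5.4,0,0,0,0],[2.5,-15.3,6.8,0,0,0,0],[2.5,-18.6,8.3,0,0,0,0],[2.5,-21.9,9.8,0,0,0,0]]

```text
time: 17.3
tcp_pos: [0.5902, 0.0622, 0.257]
tool_rot: [0.0, 0.85, 0.527, -0.0]
force: [-0.2, -0.4, -2.6]
opening: 0.457
```

move_arm:
  deltas:
    - [[2.5,-3.3,1.5,0,0,0,0],[2.5,-6.6,2.9,0,0,0,0],[2.5,-9.9,4.4,0,0,0,0],[2.5,-13.2,5.9,0,0,0,0],[2.5,-16.5,7.4,0,0,0,0],[2.5,-19,8.5,0,0,0,0],[2.5,-21,9.4,0,0,0,0],[2.5,-21.9,9.8,0,0,0,0]]

```text
time: 18.3
tcp_pos: [0.5806, -0.177, 0.257]
tool_rot: [-0.0, 0.85, 0.527, -0.0]
force: [-0.3, 0.5, -3.2]
opening: 0.459
```

```bash
python3 -c "
from h import *
to([.5816,-.1751,.257])
p,d=r.get_image('side');cv2.imwrite('pics/side6.png',p);W=cloud('side',d)
to([.5816,-.1751,.257])
from scipy.optimize import least_squares
for lo,hi,rad,c0 in[(.14,.17,.031,(.58,-.175)),(.17,.2,.031,(.58,-.175))]:
  m=(np.hypot(W[...,0]-c0[0],W[...,1]-c0[1])<.05)&(W[...,2]>lo)&(W[...,2]<hi);P=W[m]
  f=least_squares(lambda c:np.hypot(P[:,0]-c[0],P[:,1]-c[1])-rad,c0,loss='soft_l1',f_scale=.001);print(len(P),f.x)
"
```

```text
t 18.3 tcp [ 0.5806 -0.177   0.257 ] F [-0.3474  0.538  -3.1646] open 0.4589012339584278 q [ 0.0086  0.3902  0.3083  1.662  -0.1285  1.1099  1.4618]
tilt [-0.0007 -0.0004 -1.    ] x [ 0.4452  0.8954 -0.0007] delta cm [0.22 0.01 0.  ]
t 18.35 tcp [ 0.5807 -0.1775  0.2571] F [-1.999  -1.4697 -2.8748] open 0.45464142893344506 q [ 0.0089  0.3905  0.3087  1.6615 -0.1285  1.11    1.4622]
tilt [-0.0006 -0.0007 -1.    ] x [ 0.4454  0.8953 -0.0009] delta cm [ 0.25 -0.02  0.01]
328 [ 0.5805 -0.175 ]
383 [ 0.5804 -0.1752]
```

View pics/side6.png

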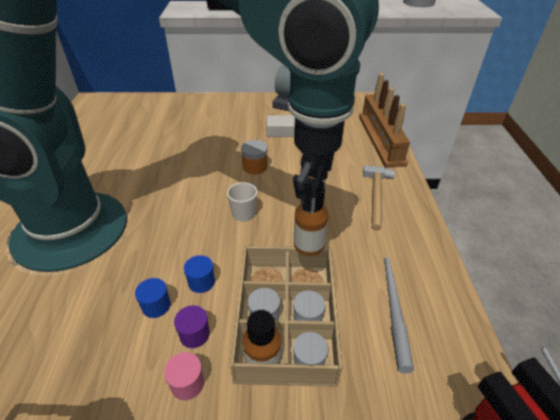

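The bottle is aligned above cell A to within about 2 mm, so I'll lower it.

move_arm:
  deltas:
    - [[2.5,0.1,0,1,0,0,0],[2.5,0.1,0,3,0,0,0],[2.5,0.1,0,5,0,0,0],[2.5,0.1,0,7,0,0,0],[2.5,0.1,0,9,0,0,0],[2.5,0.1,0,10.3,0,0,0],[2.5,0.1,0,11,0,0,0],[2.5,0.1,0,11.3,0,0,0]]

```text
time: 19.35
tcp_pos: [0.5823, -0.1736, 0.1442]
tool_rot: [0.0, 0.849, 0.528, 0.0]
force: [-0.7, 0.5, -2.6]
opening: 0.455
```

move_arm:
  deltas:
    - [[2.5,0,0,0.2,0,0,0],[2.5,0,0,0.4,0,0,0],[2.5,0,0,0.5,0,0,0],[2.5,0,0,0.6,0,0,0],[2.5,0,0,0.6,0,0,0]]

```text
time: 19.98
tcp_pos: [0.5822, -0.1739, 0.1383]
tool_rot: [0.0, 0.849, 0.528, -0.0]
force: [-0.7, -0.7, -2.8]
opening: 0.455
```

move_arm:
  deltas:
    - [[2.5,0,0,0.1,0,0,0],[2.5,0,0,0.1,0,0,0]]

```text
time: 20.23
tcp_pos: [0.5822, -0.1738, 0.1373]
tool_rot: [0.0, 0.849, 0.528, -0.0]
force: [-0.2, 0.3, -2.3]
opening: 0.458
```

move_arm:
  deltas:
    - [[2.5,0,0,0.1,0,0,0],[2.5,0,0,0.1,0,0,0]]

```text
time: 20.48
tcp_pos: [0.5826, -0.1739, 0.1369]
tool_rot: [0.0, 0.849, 0.528, 0.0]
force: [-1.4, 0.0, 5.1]
opening: 0.462
```

Contact at +5.1 N. I'll release and retreat upward and back.

move_arm:
  deltas:
    - [[4.3,0,0,0,0,0,0],[4.8,0,0,0,0,0,0],[5.5,0,0,0,0,0,0],[6.5,0,0,0,0,0,0],[7,0,0,0,0,0,0],[7,0,0,0,0,0,0]]

```text
time: 21.22
tcp_pos: [0.5822, -0.1739, 0.1363]
tool_rot: [0.0, 0.849, 0.528, -0.0]
force: [-0.3, 0.7, 0.3]
opening: 0.82
```

move_arm:
  deltas:
    - [[7,0,0,-1,0,0,0],[7,0,0,-3,0,0,0],[7,0,0,-6,0,0,0],[7,0,0,-9,0,0,0],[7,0,0,-12,0,0,0],[7,0,0,-13.5,0,0,0],[7,4,-2,-13.5,0,0,0],[7,8,-4,-13.5,0,0,0]]

```text
time: 22.22
tcp_pos: [0.5815, -0.0835, 0.2713]
tool_rot: [-0.0, 0.85, 0.527, -0.0]
force: [0.6, 0.0, -0.1]
opening: 0.823
```

move_arm:
  deltas:
    - [[7,4,-2,0,0,0,0],[7,8,-4,0,0,0,0],[7,12,-6,0,0,0,0],[7,16,-8,0,0,0,0],[7,20,-10,0,0,0,0],[7,23,-11,0,0,0,0],[7,24,-12,0,0,0,0],[7,24,-12,0,0,0,0]]

```text
time: 23.22
tcp_pos: [0.58, 0.1841, 0.271]
tool_rot: [-0.0, 0.849, 0.528, -0.0]
force: [-0.5, -0.5, 0.1]
opening: 0.822
```

```bash
python3 -c "
from h import *
from scipy.optimize import least_squares
to([.58,-.17,.25])
for c in ['side','top']:
  p,d=r.get_image(c);cv2.imwrite(f'pics/{c}7.png',p);W=cloud(c,d)
  for n,lo,hi,rad,c0,pad in[('tall',.116,.15,.02,(.582,-.174),(.5816,-.1751)),('short',.095,.13,.023,(.4884,-.3471),(.4874,-.3479))]:
    m=(np.hypot(W[...,0]-c0[0],W[...,1]-c0[1])<.04)&(W[...,2]>lo)&(W[...,2]<hi+.02);P=W[m];top=np.percentile(P[:,2],95)
    print(c,n,'top',top,'circ',cv2.minEnclosingCircle(np.float32(P[P[:,2]>hi-.02][:,:2])))
  for n,p0 in [('jar',(.4535,.254)),('cup',(.431,.052))]:
    m=(np.hypot(W[...,0]-p0[0],W[...,1]-p0[1])<.08)&(W[...,2]>.066)&(W[...,2]<.085)
    if m.any(): print(n,cv2.minEnclosingCircle(np.float32(W[m][:,:2])))
"
```

```text
t 23.225 tcp [0.58   0.1841 0.271 ] F [-0.4848 -0.5223  0.063 ] open 0.8224299317947046 q [-0.4855  0.3721  0.1657  1.6383 -0.066   1.1373  0.8097]
tilt [-0.0006 -0.0003 -1.    ] x [ 0.4421  0.897  -0.0006] delta cm [-31.76  15.65   2.12]
side tall top 0.15707525679397039 circ ((0.5824278593063354, -0.17267002165317535), 0.02138172648847103)
side short top 0.13399899386626155 circ ((0.48974648118019104, -0.3479248881340027), 0.02414621040225029)
jar ((0.45466968417167664, 0.2531996965408325), 0.03972182050347328)
cup ((0.43177419900894165, 0.05262494087219238), 0.03894544020295143)
top tall top 0.15717337517364038 circ ((0.5813934206962585, -0.17272163927555084), 0.020914752036333084)
top short top 0.13426444054554654 circ ((0.487984836101532, -0.3479141592979431), 0.024008721113204956)
cup ((0.43065154552459717, 0.051592156291007996), 0.037710487842559814)
```

View pics/side7.png

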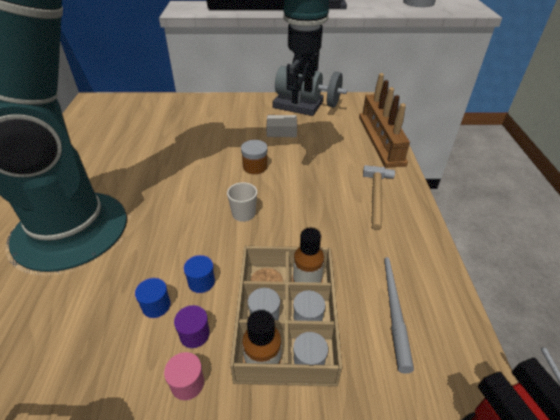

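View pics/top7.png

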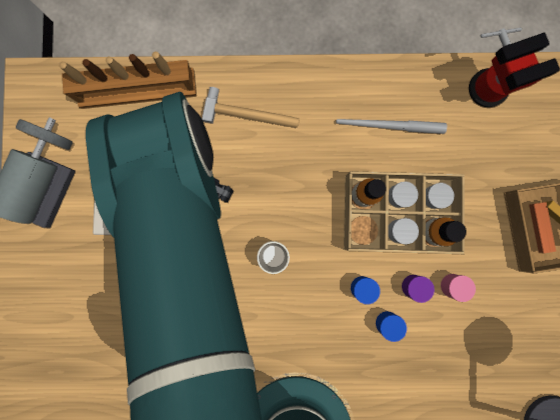

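The tall bottle (cap at (311,240) in the side view, (375,190) from the top) and the short bottle (cap at (261,326) and (453,232)) both stand upright in padded cells. The tins and bystanders look unmoved, and the gripper is clear.

```bash
python3 -c "
from plant import r
print(r.sign_off())"
```

```text
the job is handed in; nothing more can be done
None
```

Both bottles are in the crate, each upright on the cork pad of its own cell, and the job is handed in at about 23 s of the 58 s allowed. I gripped each one by the cap and lowered it until light contact (about 5–7 N). I then released it and moved the arm clear.

**Last checks, from both cameras' depth:**

| Bottle | Cell in the crate frame | Offset from estimated pad centre | Top height (expected) |
|---|---|---|---|
| Tall | x = +44, y = +88 mm | about 2.5 mm | 0.157 m (0.156) |
| Short | x = -44, y = -88 mm | about 1–2 mm | 0.134 m (0.133) |

- **Bystanders:** the cup and jar measured within about 2 mm of where they started. In the last top view the arm hid the jar, so its position comes from the side camera only.
- **Tins, hammer, mandrel and plaster:** I judged these by eye from the pictures and they look unmoved; I did not measure them.
- **Disagreeing fit:** one early fit put the short bottle about 8 mm off its pad centre. It covered the shoulder but used the body radius, so I discounted it; both cameras' cap measurements agree with each other.

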